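# Set a washed plug tray to drain over the drip trough

## Robot

A 7-joint arm with a two-finger parallel gripper is mounted at the origin on the work surface. World frame = base frame: x ahead of the robot, y to its left, z up, the work surface at z = 0. Lengths are in m, angles in rad, forces in N, time in s.
With the tool pointing down it reaches from about 0.425 to 0.875 m from the base axis. Payload 4.7 kg.
Tool frame: the origin (TCP) lies at the very end of the fingers, on their centre line; the grasp point (between the pads) lies 19 mm behind it (grip_point_offset is the distance from the TCP to the grasp point, in m); x points along the fingers, z is the direction in which the jaws open and shut, and the axes are right-handed (so a half turn about x gives the same grasp; the last joint's range is limited). The gripper opens to 87 mm and grips with 3 to 60 N. Pads are 19 mm wide; open, the fingers measure 117 mm over their backs; the gripper's body (75 mm by 190 mm) begins 51 mm behind the grasp point.
Start: joints at [-1.182, 0.321, -0.07, 1.45, 0.023, 1.371, -0.057], TCP at [0.238, 0.605, 0.223] pointing down, gripper open.
Joint ranges: [-2.86, 2.86], [-0.3, 2.09], [-1.38, 1.24], [0.06, 2.45], [-1.56, 4.7], [0.09, 2.05], [-2.69, 2.69]. Speed limits (rad/s): [2.57, 2.57, 3.14, 3.14, 3.14, 3.14, 3.14].

## Interface

Orientations are given as a rotation vector (axis times angle).
In Python, from bench import get_state, get_image, calibration, close_job, grip_point_offset gives the robot as it stands.
- The arm moves only by the tool play_rows, never from a script. Its argument "targets" is a list of rows, each an object with "claw": the closure, from 0 (fully open) to 1 (shut); "linear": the shift along the tool's x, y, z as a fraction of full scale, a list of three; "rotation": the turn, a rotation vector about the tool's x, y, z as a fraction of full scale, a list of three. In form: [{"claw": claw, "linear": [x, y, z], "rotation": [wx, wy, wz]}, ...]. A call has 1 to 10 rows; each row shifts and turns the pose as measured when the row begins, along the tool's axes as they then stand; what a row does not reach is not made up. Full scale, the value 1, is 2.5 cm for a shift and 90 degrees for a turn. A row lasts 1/12 s, in which the tool goes at most 41.7 mm and 7.16 degrees, less where a joint would pass 70% of its speed; a pose out of reach is approached as far as the arm can. A call with a number of a shift or a turn outside -1 to 1 is refused whole. A call with a gripper value outside its range is refused whole. The fingers move at their own pace and stop on an object; "newtons" is the grip in N (left out, the last holds). Time passes only in rows, so rows that do not move let the fingers close. It gives the time, the measured TCP pose, the force and the opening at its end, in the units of the state.
- get_state(): the state, without advancing time (a new reading comes with each control period).
- get_image(name): name is "scene" or "top" or "wrist"; returns the picture (420x560x3 uint8, blue, green, red); there is no depth.
- calibration(name): a dict with "fx", "fy", "cx", "cy" (pixels), "rvec" (rotation vector, rad) and "tvec" (3), from world to camera coordinates, as OpenCV has them; the wrist camera has in their place "hand_eye" (4x4, takes a point from camera to tool coordinates, whose origin is the TCP and whose axes are the tool frame's). Camera axes: x right, y down, z forward; pixel columns grow to the right and rows downward; lengths in m; the calibration is good to about 2 mm. A picture is of the moment at which its call begins: read the wrist's pose just before it. calibration takes no time and is no camera call.
- close_job(): hands the job in, once; it reports no verdict.
The state is a dict: "time": time; "joint_positions": joint angles; "qd": joint speeds; "joint_torque": joint torques, N m; "position": TCP position; "tool_rot": TCP orientation; "ft_force": force on the tool from outside, world axes, zero at the start; "torque": the same for the moment, N m; "grip_width": opening from 0.0 (shut) to 1.0 (fully open).
Only numpy, scipy, OpenCV 4.12 (cv2) and the standard library are available. Lean on these libraries where they do the work, as an engineer would, in place of code of your own. Each camera call takes 0.05 s, during which the arm holds its last target. There are 200 camera calls.

## Task

Lay the two wooden slats square across the green drip trough, flat on both rims and centred over the gap, one on each pair of white marks; then stand the black plug tray level on both slats to drain, lengthwise along the trough and over its middle. Set things down rather than dropping them, take your hand away, and leave the other things on the bench where they are.

Things in the scene. Friction and masses are not known exactly. Their poses are not given: they have to be found in the camera images.
- trough: Green drip trough standing fixed on the bench, 240 mm long (its x), 160 mm wide (its y), 55 mm high. Origin: centre of its underside, z up. Two flat long rims, each 20 mm wide, top at 55 mm, run along x at y = -80..-60 and 60..80 mm, with an open gap of 120 mm between; the inner floor is at 6 mm and the 8 mm thick end walls are only 40 mm high. Each rim bears two white marks, 30 mm long along x, centred at x = -40 and +40 mm.
- mark_near (a point): Point midway between the pair of white marks at the trough's x = -40 mm (the end nearer the robot), in the middle of the gap at rim height (55 mm). Axes as the trough's.
- mark_far (a point): The same for the pair of white marks at the trough's x = +40 mm (the end farther from the robot).
- slat_a: One of two identical pale wooden slats, 180 mm long (its x), 20 mm wide (its y), 15 mm thick (its z), about 50 g, lying loose and flat on the bench. Origin: its very centre, 7.5 mm above what it lies on. Either slat may go to either pair of marks.
- slat_b: One of two identical pale wooden slats, 180 mm long (its x), 20 mm wide (its y), 15 mm thick (its z), about 50 g, lying loose and flat on the bench. Origin: its very centre, 7.5 mm above what it lies on. Either slat may go to either pair of marks.
- plug_tray: Empty black seedling plug tray with 2 x 4 open cells, 150 mm long (its x), 56 mm wide (its y, the width to grip across), 48 mm high, walls straight and 3 mm thick, about 160 g, standing upright and loose on the bench. Origin: centre of its underside, z up.
- pot_small: Bystander: a small terracotta flower pot, 70 mm across, 66 mm tall, upright; it stands in one of the four places that the slats and the tray may also take. Origin: centre of its underside. To be left alone.
- pot_large: Bystander: a larger terracotta flower pot, 98 mm across, 92 mm tall, upright, beyond the trough. Origin: centre of its underside. To be left alone.
- spool: Bystander: an orange reel, 52 mm across, 56 mm tall, upright, on the robot's side of the bench. Origin: centre of its underside. To be left alone.
- trowel: Bystander: a hand trowel, 270 mm long, 64 mm wide, 26 mm high, lying beyond the trough. Origin: centre of its length at bench level. To be left alone.
- sprayer: Bystander: a white spray-bottle body with a red cap, 70 mm across, about 170 mm tall, upright, to the left. Origin: centre of its underside. To be left alone.
- feed_jar: Bystander: an amber jar with a green lid, 72 mm across, about 90 mm tall, upright, on the robot's side of the bench. Origin: centre of its underside. To be left alone.
There are look-alikes about, which are no part of the job. What is shaped like the slat_b but red is not meant.

How it is judged:
By the outcome, as a careful person would: the job done as asked, in the order asked, and still so for the second after the job is handed in, with the robot touching nothing.
It also fails if it takes over 67 s, if anything falls off the work surface, if the arm or the gripper's body presses on something with over 40 N, if the wrist force passes 120 N, or if a joint passes its speed limit or range.

## Working session

There is one attempt and no reset: what is moved stays moved. The work goes in short steps, Python scripts to look and compute and a tool call to move; the robot and the scene stay as the last step left them, time stands still between calls to the robot, and variables do not carry over. Pictures are saved under pics/ and viewed, about 8 in all and at most 12, crops included, and the job is handed in when it is done.

Besides the shell and the picture viewer there is one more tool, called in YAML: its name, and indented under it one key for each argument. play_rows: Moves the arm, as the interface text tells. Shift numbers are shares of 2.5 cm and turn numbers shares of 90 degrees, none past 1 either way. Its arguments: {"type":"object","properties":{"targets":{"type":"array"},"newtons":{"type":"number"}},"required":["targets"]}

```bash
mkdir -p pics; ls; python3 - <<'E'
from bench import *
import cv2,numpy as np
s=get_state();print(s)
for n in("top","scene"):
    cv2.imwrite(f"pics/{n}0.png",get_image(n));print(n,calibration(n))
print(calibration("wrist"),grip_point_offset)
E
```

```text
pics
{'time': 0.0, 'joint_positions': array([-1.18191959,  0.32179417, -0.07010109,  1.45166494,  0.02262266,
        1.37080298, -0.05688935]), 'qd': array([-0.00124369, -0.0008025 ,  0.00052882, -0.00072078, -0.00196992,
       -0.00208714, -0.0011043 ]), 'joint_torque': array([ 1.96997112e-04, -4.91288352e+01, -4.03869404e-01, -3.12519729e+01,
       -6.39267638e-02,  4.39667038e-02,  1.72308191e-04]), 'position': array([0.23778506, 0.60435247, 0.22148543]), 'tool_rot': array([-0.93004978,  1.36501357,  0.92814662]), 'ft_force': array([ 0.10838095,  0.31191999, -0.29184989]), 'torque': array([-0.01823582,  0.02356694,  0.00541973]), 'grip_width': 1.0000097452518153}
top {'fx': 472.51605329182996, 'fy': 472.51605329182996, 'cx': 283.69652827370913, 'cy': 202.69201871033323, 'rvec': array([ 2.18298012, -2.17544525,  0.13840063]), 'tvec': array([0.07537131, 0.475876  , 1.14270985])}
scene {'fx': 457.00305944675875, 'fy': 457.00305944675875, 'cx': 278.59747235029465, 'cy': 215.13192885091286, 'rvec': array([ 2.06665028,  1.57466932, -0.48224145]), 'tvec': array([-0.19994094, -0.32850941,  1.65329227])}
{'fx': 337.12842411914755, 'fy': 337.12842411914755, 'cx': 276.34195278653584, 'cy': 212.19576507179315, 'hand_eye': array([[ 1.83408429e-04, -2.43109561e-01,  9.69998818e-01,
        -1.63134993e-01],
       [ 7.14027873e-04, -9.69998556e-01, -2.43109630e-01,
         6.65251886e-02],
       [ 9.99999728e-01,  7.37194549e-04, -4.31890899e-06,
        -9.57829025e-05],
       [ 0.00000000e+00,  0.00000000e+00,  0.00000000e+00,
         1.00000000e+00]])} 0.0187
```

View pics/top0.png

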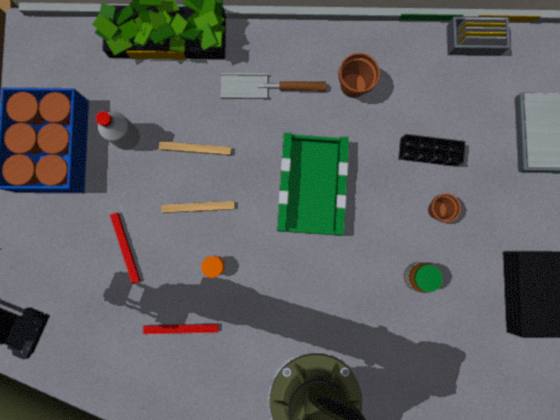

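View pics/scene0.png

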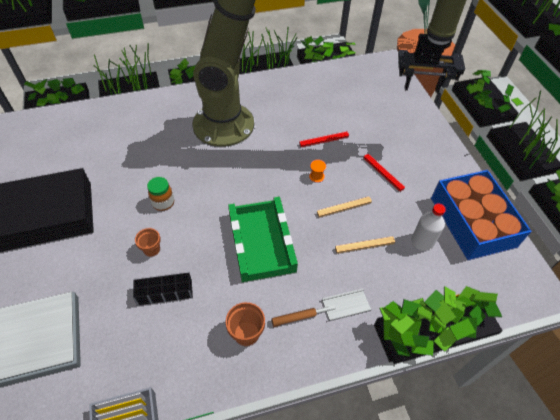

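Top view: the candidates for slats are the pale ones at (195,148) and (198,207), and the red look-alikes at (125,248) and (180,329), which I reject. For the tray, the choice is the 2x4 black one at (432,150), not the black box at (535,293) or the planted tray at (165,30). The trough is at (314,184).

```bash
cat > h.py <<'E'
import cv2,numpy as np
from bench import *
from scipy.spatial.transform import Rotation as R
def cam(name,s=None):
    c=calibration(name);K=np.array([[c['fx'],0,c['cx']],[0,c['fy'],c['cy']],[0,0,1]])
    if name=='wrist':
        T=np.eye(4);T[:3,:3]=R.from_rotvec(s['tool_rot']).as_matrix();T[:3,3]=s['position'];T=T@c['hand_eye'];return K,T[:3,:3],T[:3,3]
    r=R.from_rotvec(c['rvec']).as_matrix();return K,r.T,-r.T@c['tvec']
def cast(cm,px,z):
    K,r,o=cm;px=np.atleast_2d(px).astype(float)
    d=(r@np.linalg.inv(K)@np.c_[px,np.ones(len(px))].T).T
    return (o+d*((z-o[2])/d[:,2])[:,None])[:,:2]
def blobs(mask,amin):
    cs=cv2.findContours(mask.astype(np.uint8),cv2.RETR_EXTERNAL,cv2.CHAIN_APPROX_NONE)[0]
    return [c[:,0] for c in cs if cv2.contourArea(c)>amin]
def rect(p):
    (c,(w,h),a)=cv2.minAreaRect((np.array(p)*1000).astype(np.float32))
    if w<h:w,h,a=h,w,a+90
    return np.round(c,1),round(w,1),round(h,1),round((a+90)%180-90,1)
def colours(im):
    H,S,V=[x.astype(int) for x in cv2.split(cv2.cvtColor(im,cv2.COLOR_BGR2HSV))]
    return {'wood':(H>10)&(H<28)&(S>70)&(V>130),'green':(H>45)&(H<80)&(S>120),'white':(S<40)&(V>200),'black':V<50,}
E
python3 - <<'E'
from h import *
im=cv2.imread('pics/top0.png');cm=cam('top');m=colours(im)
print(cm[2])
for n,z,a in(('wood',.015,150),('green',.055,1500),('white',.055,20),('black',.048,500)):
    for b in blobs(m[n],a):print(n,b.mean(0).round(),rect(cast(cm,b,z)))
s=get_state();print(R.from_rotvec(s['tool_rot']).as_matrix().round(3))
cv2.imwrite('pics/crop.png',np.hstack([cv2.resize(im[120:230,150:260],None,fx=3.5,fy=3.5,interpolation=2),cv2.resize(im[120:230,375:485],None,fx=3.5,fy=3.5,interpolation=2)]))
E
```

```text
[0.35507243 0.10406015 1.18364676]
wood [212. 266.] (array([318.9, 251.7]), 50.9, 48.7, 1.1)
wood [198. 206.] (array([466.6, 290.9]), 177.8, 19.5, -86.8)
wood [194. 147.] (array([614.5, 300.9]), 178.4, 19.4, 85.8)
green [313. 184.] (array([520.4,   7. ]), 239.0, 159.0, -3.8)
green [167.  24.] (array([912.4, 388.4]), 323.7, 142.7, -85.7)
black [ 42. 404.] (array([3.000e-01, 6.219e+02]), 255.0, 54.0, 66.6)
black [319. 397.] (array([31.5, -9. ]), 206.5, 121.3, 89.7)
black [ 18. 324.] (array([177.7, 700.1]), 119.7, 109.1, 68.7)
black [533. 293.] (array([ 256.6, -521.5]), 198.9, 137.5, -0.0)
black [432. 150.] (array([ 605.3, -287.2]), 159.5, 63.1, 83.4)
black [ 78. 145.] (array([621.2, 575.1]), 244.6, 29.8, -0.1)
black [249.  26.] (array([938.6, 150.1]), 399.6, 142.5, -69.8)
[[-0.001 -0.931  0.366]
 [-0.002  0.366  0.931]
 [-1.    -0.    -0.002]]
```

View pics/crop.png

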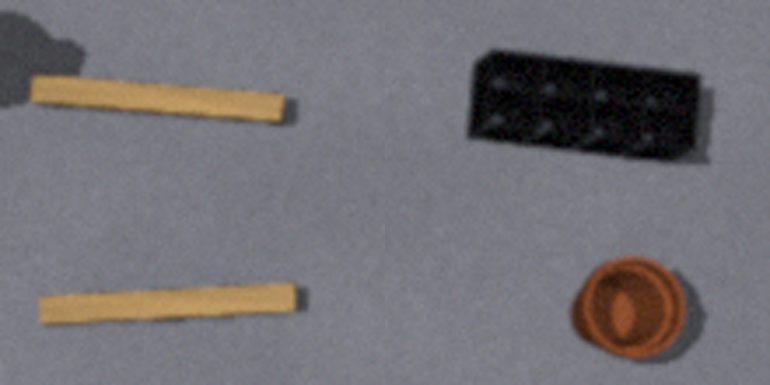

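The crop shows two pale slats on the left, and the 2x4 black cell tray with the small pot below it on the right. The choices are confirmed.

```bash
cat >> h.py <<'E'
def yaw(s):
    z=R.from_rotvec(s['tool_rot']).as_matrix()[:,2];return np.degrees(np.arctan2(z[1],z[0]))
def plan(x,y,z,psi):
    """shift (full-scale units, in tool axes as they stand) and turn about tool x (units) to a TCP goal in mm"""
    s=get_state();M=R.from_rotvec(s['tool_rot']).as_matrix()
    d=np.array([x,y,z])/1000-s['position'];p=np.radians(psi)
    want=np.array([[0,-np.sin(p),np.cos(p)],[0,np.cos(p),np.sin(p)],[-1,0,0]])
    rv=R.from_matrix(M.T@want).as_rotvec(degrees=True)/90
    print('t',round(s['time'],2),'pos',(s['position']*1000).round(1),'yaw',round(yaw(s),1),'grip',round(s['grip_width'],3),'F',s['ft_force'].round(1))
    print('now-axes shift',(M.T@d/.025).round(2),'goal-axes shift',(want.T@d/.025).round(2),'turn',rv.round(3))
E
python3 -c "
from h import *
plan(467,291,160,3.2)"
```

```text
t 0.1 pos [237.8 604.4 221.6] yaw 68.5 grip 1.0 F [-0.8  0.1  0.2]
now-axes shift [  2.48 -13.12  -8.31] goal-axes shift [  2.46 -13.03   8.45] turn [ 0.726 -0.001  0.001]
```

play_rows:
  targets:
    - {"claw": 0, "linear": [0, 0, 0], "rotation": [0.073, 0, 0]}
    - {"claw": 0, "linear": [0, 0, 0], "rotation": [0.073, 0, 0]}
    - {"claw": 0, "linear": [0, 0, 0], "rotation": [0.073, 0, 0]}
    - {"claw": 0, "linear": [0, 0, 0], "rotation": [0.073, 0, 0]}
    - {"claw": 0, "linear": [0, 0, 0], "rotation": [0.073, 0, 0]}
    - {"claw": 0, "linear": [0, 0, 0], "rotation": [0.073, 0, 0]}
    - {"claw": 0, "linear": [0, 0, 0], "rotation": [0.073, 0, 0]}
    - {"claw": 0, "linear": [0, 0, 0], "rotation": [0.073, 0, 0]}
    - {"claw": 0, "linear": [0, 0, 0], "rotation": [0.073, 0, 0]}
    - {"claw": 0, "linear": [0, 0, 0], "rotation": [0.073, 0, 0]}

```text
time: 0.93
position: [0.2366, 0.6009, 0.2145]
tool_rot: [-0.007, 1.576, -0.014]
ft_force: [-0.4, 0.2, -0.5]
grip_width: 1.002
```

```bash
python3 -c "
from h import *
plan(467,291,160,3.2)"
```

```text
t 0.93 pos [236.6 600.9 214.5] yaw -0.2 grip 1.002 F [-0.4  0.2 -0.5]
now-axes shift [  2.3  -12.33   9.28] goal-axes shift [  2.18 -12.89   8.51] turn [-0.038 -0.003  0.008]
```

play_rows:
  targets:
    - {"claw": 0, "linear": [0.18, -0.98, 0.74], "rotation": [-0.008, 0, 0.001]}
    - {"claw": 0, "linear": [0.18, -0.98, 0.74], "rotation": [-0.008, 0, 0.001]}
    - {"claw": 0, "linear": [0.18, -0.98, 0.74], "rotation": [-0.008, 0, 0.001]}
    - {"claw": 0, "linear": [0.18, -0.98, 0.7], "rotation": [-0.008, 0, 0.001]}
    - {"claw": 0, "linear": [0.18, -0.98, 0.7], "rotation": [0, 0, 0.001]}
    - {"claw": 0, "linear": [0.18, -1, 0.7], "rotation": [0, 0, 0.001]}
    - {"claw": 0, "linear": [0.18, -1, 0.7], "rotation": [0, 0, 0.001]}
    - {"claw": 0, "linear": [0.18, -1, 0.7], "rotation": [0, 0, 0.001]}
    - {"claw": 0, "linear": [0.18, -1, 0.7], "rotation": [0, 0, 0]}
    - {"claw": 0, "linear": [0.18, -1, 0.7], "rotation": [0, 0, 0]}

```text
time: 1.77
position: [0.4195, 0.3552, 0.162]
tool_rot: [-0.049, 1.584, 0.046]
ft_force: [-0.2, 0.4, -1.0]
grip_width: 0.997
```

```bash
python3 -c "
from h import *
plan(467,291,160,3.2)"
```

```text
t 1.77 pos [419.5 355.2 162. ] yaw 3.5 grip 0.997 F [-0.2  0.4 -1. ]
now-axes shift [ 0.06 -2.68  1.74] goal-axes shift [ 0.08 -2.67  1.75] turn [ 0.003 -0.009  0.001]
```

play_rows:
  targets:
    - {"claw": 0, "linear": [0, -0.9, 0.55], "rotation": [0, -0.003, 0]}
    - {"claw": 0, "linear": [0, -0.9, 0.55], "rotation": [0, -0.003, 0]}
    - {"claw": 0, "linear": [0, -0.85, 0.55], "rotation": [0, -0.003, 0]}
    - {"claw": 0, "linear": [0, 0, 0], "rotation": [0, 0, 0]}
    - {"claw": 0, "linear": [0, 0, 0], "rotation": [0, 0, 0]}

```text
time: 2.18
position: [0.4699, 0.2776, 0.1585]
tool_rot: [-0.043, 1.572, 0.03]
ft_force: [0.2, 0.8, 0.6]
grip_width: 1.003
```

```bash
cat > look.py <<'E'
import sys
from h import *
def look(tag,what,z,amin=300):
    s=get_state();im=get_image('wrist');cv2.imwrite(f'pics/{tag}.png',im)
    cm=cam('wrist',s);m=colours(im)
    for n in what.split(','):
        for b in blobs(m[n],amin):
            e=' EDGE' if b.min()<2 or b[:,0].max()>557 or b[:,1].max()>417 else ''
            print(n,b.mean(0).round(),rect(cast(cm,b,z)),e)
if __name__=='__main__':
    look(sys.argv[1],sys.argv[2],float(sys.argv[3]));plan(*map(float,sys.argv[4:8]))
E
python3 look.py w1 wood .015 467 291 4 3.2
```

```text
wood [405. 328.] (array([605.8, 148.8]), 321.5, 17.1, 3.4)  EDGE
wood [108. 226.] (array([311. , 245.1]), 79.5, 58.5, 41.9) 
wood [274. 172.] (array([465.6, 297.2]), 166.0, 19.2, -86.9) 
wood [438. 170.] (array([614.3, 305.5]), 171.6, 20.3, 85.8) 
t 2.23 pos [470.2 277.1 158.5] yaw 2.7 grip 0.997 F [ 0.4 -1.6 -0.4]
now-axes shift [ 6.17  0.62 -0.09] goal-axes shift [ 6.18  0.56 -0.1 ] turn [-0.006 -0.001  0.006]
```

View pics/w1.png

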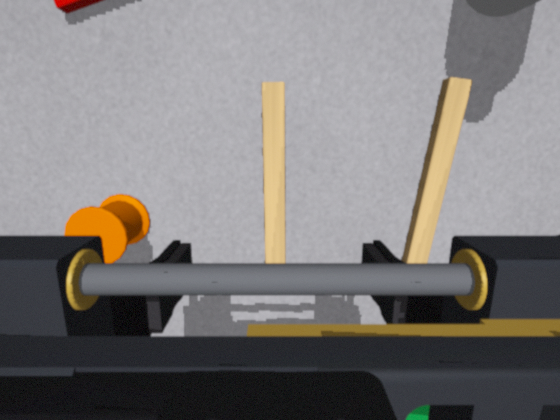

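Wrist view: slat A (its far half is at (274,172)) lies between the fingers and agrees with the top view to 1 mm. The gripper hides its near end. Descending.

play_rows:
  targets:
    - {"claw": 0, "linear": [0.7, 0.2, -0.05], "rotation": [-0.003, 0, 0.003]}
    - {"claw": 0, "linear": [0.9, 0.2, -0.05], "rotation": [-0.003, 0, 0.003]}
    - {"claw": 0, "linear": [0.9, 0.16, -0.05], "rotation": [0, 0, 0]}
    - {"claw": 0, "linear": [0.9, 0, 0], "rotation": [0, 0, 0]}
    - {"claw": 0, "linear": [0.9, 0, 0], "rotation": [0, 0, 0]}
    - {"claw": 0, "linear": [0.7, 0, 0], "rotation": [0, 0, 0]}
    - {"claw": 0, "linear": [0.4, 0, 0], "rotation": [0, 0, 0]}
    - {"claw": 0, "linear": [0, 0, 0], "rotation": [0, 0, 0]}

```text
time: 2.9
position: [0.4606, 0.3021, 0.0189]
tool_rot: [-0.05, 1.571, 0.06]
ft_force: [0.3, 0.1, -0.4]
grip_width: 1.003
```

```bash
python3 -c "
from h import *
plan(466,290.5,5,3.2)"
```

```text
t 2.9 pos [460.6 302.1  18.9] yaw 4.0 grip 1.003 F [ 0.3  0.1 -0.4]
now-axes shift [ 0.55 -0.48  0.18] goal-axes shift [ 0.56 -0.48  0.19] turn [ 0.009 -0.001 -0.004]
```

play_rows:
  targets:
    - {"claw": 0, "linear": [0, -0.4, 0.17], "rotation": [0.008, 0, -0.003]}
    - {"claw": 0, "linear": [0, 0, 0], "rotation": [0, 0, 0]}
    - {"claw": 0, "linear": [0.4, 0, 0], "rotation": [0, 0, 0]}
    - {"claw": 0, "linear": [0, 0, 0], "rotation": [0, 0, 0]}

```text
time: 3.23
position: [0.4667, 0.294, 0.0106]
tool_rot: [-0.043, 1.569, 0.049]
ft_force: [-0.5, -0.7, -0.8]
grip_width: 1.0
```

```bash
python3 -c "
from h import *
plan(466,290.5,5,3.2)"
```

```text
t 3.23 pos [466.7 294.   10.6] yaw 3.4 grip 1.0 F [-0.5 -0.7 -0.8]
now-axes shift [ 0.22 -0.14 -0.04] goal-axes shift [ 0.22 -0.14 -0.04] turn [ 0.002  0.001 -0.002]
```

play_rows:
  newtons: 15
  targets:
    - {"claw": 0, "linear": [0.2, -0.14, -0.03], "rotation": [0.001, 0, 0]}
    - {"claw": 0, "linear": [0, 0, 0], "rotation": [0, 0, 0]}
    - {"claw": 1, "linear": [0, 0, 0], "rotation": [0, 0, 0]}
    - {"claw": 1, "linear": [0, 0, 0], "rotation": [0, 0, 0]}
    - {"claw": 1, "linear": [0, 0, 0], "rotation": [0, 0, 0]}
    - {"claw": 1, "linear": [0, 0, 0], "rotation": [0, 0, 0]}
    - {"claw": 1, "linear": [0, 0, 0], "rotation": [0, 0, 0]}
    - {"claw": 1, "linear": [0, 0, 0], "rotation": [0, 0, 0]}
    - {"claw": 1, "linear": [0, 0, 0], "rotation": [0, 0, 0]}
    - {"claw": 1, "linear": [0, 0, 0], "rotation": [0, 0, 0]}

```text
time: 4.07
position: [0.468, 0.2912, 0.0075]
tool_rot: [-0.039, 1.565, 0.05]
ft_force: [1.1, -0.1, 0.3]
grip_width: 0.48
```

```bash
python3 -c "
from h import *
plan(466,290.5,120,-3.8)"
```

```text
t 4.07 pos [468.  291.2   7.5] yaw 3.2 grip 0.48 F [ 1.1 -0.1  0.3]
now-axes shift [-4.5   0.01 -0.06] goal-axes shift [-4.5  -0.03 -0.08] turn [ 0.078  0.003 -0.005]
```

play_rows:
  targets:
    - {"claw": 1, "linear": [0.12, 0, -0.04], "rotation": [0, 0, 0]}
    - {"claw": 1, "linear": [0, 0, 0], "rotation": [0, 0, 0]}
    - {"claw": 1, "linear": [0, 0, 0], "rotation": [0, 0, 0]}
    - {"claw": 1, "linear": [0, 0, 0], "rotation": [0, 0, 0]}
    - {"claw": 1, "linear": [0, 0, 0], "rotation": [0, 0, 0]}
    - {"claw": 1, "linear": [0, 0, 0], "rotation": [0, 0, 0]}
    - {"claw": 1, "linear": [0, 0, 0], "rotation": [0, 0, 0]}
    - {"claw": 1, "linear": [0, 0, 0], "rotation": [0, 0, 0]}

```text
time: 4.73
position: [0.4668, 0.2912, 0.0041]
tool_rot: [-0.039, 1.565, 0.05]
ft_force: [0.1, 0.2, -0.3]
grip_width: 0.229
```

```bash
python3 -c "
from h import *
plan(466,290.5,120,-3.8)"
```

```text
t 4.73 pos [466.8 291.2   4.1] yaw 3.3 grip 0.229 F [ 0.1  0.2 -0.3]
now-axes shift [-4.63  0.   -0.01] goal-axes shift [-4.63 -0.03 -0.03] turn [ 0.078  0.003 -0.004]
```

play_rows:
  targets:
    - {"claw": 1, "linear": [-0.5, 0, 0], "rotation": [0, 0, 0]}
    - {"claw": 1, "linear": [-1, 0, 0], "rotation": [0, 0, 0]}
    - {"claw": 1, "linear": [-1, 0, 0], "rotation": [0.02, 0.001, -0.001]}
    - {"claw": 1, "linear": [-1, 0, 0], "rotation": [0.02, 0.001, -0.001]}
    - {"claw": 1, "linear": [-0.8, 0, 0], "rotation": [0.02, 0.001, -0.001]}
    - {"claw": 1, "linear": [-0.2, 0, 0], "rotation": [0.015, 0, -0.001]}
    - {"claw": 1, "linear": [0, 0, 0], "rotation": [0, 0, 0]}

```text
time: 5.32
position: [0.4655, 0.2891, 0.1252]
tool_rot: [0.052, 1.572, -0.054]
ft_force: [0.0, 0.7, 0.4]
grip_width: 0.23
```

```bash
python3 -c "
from h import *
plan(480.5,9.7,110,-3.8)"
```

```text
t 5.32 pos [465.5 289.1 125.2] yaw -3.9 grip 0.23 F [0.  0.7 0.4]
now-axes shift [  0.62 -11.11   1.36] goal-axes shift [  0.61 -11.11   1.34] turn [-0.001 -0.001  0.001]
```

play_rows:
  targets:
    - {"claw": 1, "linear": [0, -0.7, 0.1], "rotation": [0, 0, 0]}
    - {"claw": 1, "linear": [0.05, -1, 0.13], "rotation": [0, 0, 0]}
    - {"claw": 1, "linear": [0.05, -1, 0.13], "rotation": [0, 0, 0]}
    - {"claw": 1, "linear": [0.05, -1, 0.13], "rotation": [0, 0, 0]}
    - {"claw": 1, "linear": [0.05, -1, 0.13], "rotation": [0, 0, 0]}
    - {"claw": 1, "linear": [0.05, -1, 0.13], "rotation": [0, 0, 0]}
    - {"claw": 1, "linear": [0.05, -1, 0.13], "rotation": [0, 0, 0]}
    - {"claw": 1, "linear": [0.05, -1, 0.13], "rotation": [0, 0, 0]}
    - {"claw": 1, "linear": [0.05, -1, 0.13], "rotation": [0, 0, 0]}
    - {"claw": 1, "linear": [0.05, -0.8, 0.1], "rotation": [0, 0, 0]}

```text
time: 6.15
position: [0.4762, 0.0368, 0.1111]
tool_rot: [0.041, 1.578, -0.043]
ft_force: [-0.1, 0.0, -0.4]
grip_width: 0.228
```

play_rows:
  targets:
    - {"claw": 1, "linear": [0, -0.4, 0], "rotation": [0, 0, 0]}
    - {"claw": 1, "linear": [0, 0, 0], "rotation": [0, 0, 0]}
    - {"claw": 1, "linear": [0, 0, 0], "rotation": [0, 0, 0]}

```text
time: 6.4
position: [0.4732, 0.0192, 0.1098]
tool_rot: [0.047, 1.581, -0.051]
ft_force: [0.4, 0.1, -0.7]
grip_width: 0.228
```

```bash
python3 look.py w2 wood,white,green .055 480.5 9.7 63 -3.8
```

```text
wood [279. 325.] (array([468.5, -46.2]), 281.2, 32.3, -3.1) 
wood [276. 167.] (array([473.9,  55.9]), 123.6, 28.8, 86.7) 
white [520. 308.] (array([640.8, -51.2]), 24.2, 19.8, -3.2) 
white [ 65. 314.] (array([313.3, -37.6]), 35.5, 29.3, -3.2) 
white [538. 209.] (array([646.4,  23.2]), 36.3, 28.0, 89.8)  EDGE
white [ 60. 198.] (array([331.9,  46.9]), 29.3, 25.4, -67.0) 
white [434. 122.] (array([572.1,  81.5]), 41.2, 33.6, -3.5) 
white [ 64. 110.] (array([344. , 102.2]), 47.2, 41.4, -70.7) 
white [482.  81.] (array([601.1, 102.9]), 33.0, 25.0, -38.4) 
white [446.  67.] (array([580.8, 112.2]), 21.6, 17.1, 34.9) 
white [77. 59.] (array([359.9, 132.2]), 44.0, 24.2, -40.6) 
white [208.  98.] (array([419.7,  95.7]), 228.0, 120.4, 27.1)  EDGE
green [488. 315.] (array([619.6, -55. ]), 34.8, 32.9, -3.1) 
green [416. 182.] (array([565.6,  36.9]), 155.2, 95.3, -3.6) 
green [215. 182.] (array([431.6,  45.1]), 95.6, 54.6, 86.5) 
t 6.45 pos [473.1  19.4 109.7] yaw -3.6 grip 0.231 F [-0.3 -0.1  0.1]
now-axes shift [ 1.87 -0.36  0.34] goal-axes shift [ 1.87 -0.37  0.32] turn [ 0.003 -0.007  0.002]
```

View pics/w2.png

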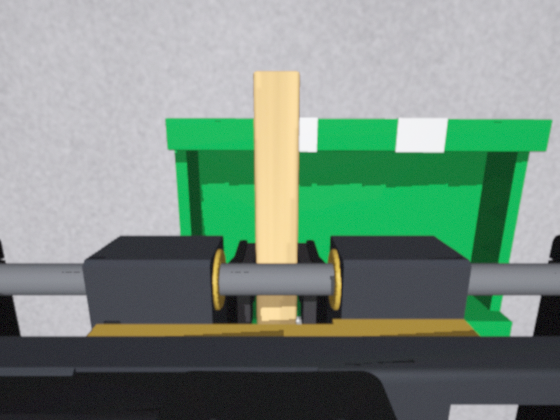

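```bash
cat > tr.py <<'E'
from h import *
s=get_state();cm=cam('wrist',s)
P=[[166,119],[549,119],[397,119],[445,119],[400,152],[447,152]]
print((cast(cm,P,.055)*1000).round(1))
th=np.radians(-3.8);M=np.array([[np.cos(th),-np.sin(th)],[np.sin(th),np.cos(th)]])
print((np.array([[-120,80],[120,80],[25,80],[55,80],[25,60],[55,60]])@M.T+[520.4,7]).round(1))
print('slat end z=%.3f'%(s['position'][2]-.004+.015),(cast(cm,[[254,72],[298,72]],s['position'][2]+.011)*1000).round(1))
E
python3 tr.py
```

```text
[[407.6  94.7]
 [644.4  80.1]
 [551.1  85.8]
 [580.6  84. ]
 [553.5  65.4]
 [583.1  63.6]]
[[406.   94.8]
 [645.4  78.9]
 [550.6  85.2]
 [580.6  83.2]
 [549.3  65.2]
 [579.3  63.2]]
slat end z=0.121 [[468.8 108.6]
 [487.3 107.4]]
```

The slat is held square and centred; its end is at px (276,72). The rim corners (166,119) and (549,119) and the far mark at (422,135) agree with the top-view trough pose to about 1 mm at the rim edge. Correcting, then lowering.

play_rows:
  targets:
    - {"claw": 1, "linear": [0, -0.35, 0.3], "rotation": [0.002, -0.005, 0.002]}
    - {"claw": 1, "linear": [0.4, 0, 0], "rotation": [0, 0, 0]}
    - {"claw": 1, "linear": [0.6, 0, 0], "rotation": [0, 0, 0]}
    - {"claw": 1, "linear": [0.3, 0, 0], "rotation": [0, 0, 0]}
    - {"claw": 1, "linear": [0, 0, 0], "rotation": [0, 0, 0]}
    - {"claw": 1, "linear": [0, 0, 0], "rotation": [0, 0, 0]}

```text
time: 6.95
position: [0.4813, 0.0152, 0.0744]
tool_rot: [0.044, 1.572, -0.043]
ft_force: [-0.4, -0.6, 0.7]
grip_width: 0.227
```

```bash
python3 -c "
from h import *
plan(480.5,9.7,60,-3.8)"
```

```text
t 6.95 pos [481.3  15.2  74.4] yaw -3.2 grip 0.227 F [-0.4 -0.6  0.7]
now-axes shift [ 0.57 -0.22 -0.02] goal-axes shift [ 0.57 -0.22 -0.02] turn [ 0.007 -0.001 -0.001]
```

play_rows:
  targets:
    - {"claw": 1, "linear": [0.15, -0.22, 0], "rotation": [0.007, 0, 0]}
    - {"claw": 1, "linear": [0.2, 0, 0], "rotation": [0, 0, 0]}
    - {"claw": 1, "linear": [0.15, 0, 0], "rotation": [0, 0, 0]}
    - {"claw": 1, "linear": [0, 0, 0], "rotation": [0, 0, 0]}

```text
time: 7.28
position: [0.4815, 0.0101, 0.0613]
tool_rot: [0.053, 1.571, -0.051]
ft_force: [0.3, -0.7, -0.5]
grip_width: 0.228
```

```bash
python3 -c "
from h import *
plan(480.5,9.7,59,-3.8)"
```

```text
t 7.28 pos [481.5  10.1  61.3] yaw -3.8 grip 0.228 F [ 0.3 -0.7 -0.5]
now-axes shift [ 0.09 -0.02 -0.04] goal-axes shift [ 0.09 -0.02 -0.04] turn [ 0.    -0.001 -0.001]
```

play_rows:
  targets:
    - {"claw": 1, "linear": [0.07, 0, -0.03], "rotation": [0, 0, 0]}
    - {"claw": 1, "linear": [0, 0, 0], "rotation": [0, 0, 0]}
    - {"claw": 1, "linear": [0.04, 0, 0], "rotation": [0, 0, 0]}
    - {"claw": 1, "linear": [0, 0, 0], "rotation": [0, 0, 0]}

```text
time: 7.62
position: [0.4815, 0.0102, 0.0594]
tool_rot: [0.054, 1.57, -0.05]
ft_force: [-0.2, -0.3, -1.3]
grip_width: 0.225
```

play_rows:
  targets:
    - {"claw": 1, "linear": [0.05, 0, -0.02], "rotation": [0, 0, 0]}
    - {"claw": 1, "linear": [0, 0, 0], "rotation": [0, 0, 0]}

```text
time: 7.78
position: [0.482, 0.0103, 0.0594]
tool_rot: [0.054, 1.568, -0.05]
ft_force: [-1.0, -0.5, -0.7]
grip_width: 0.228
```

play_rows:
  targets:
    - {"claw": 1, "linear": [0.07, 0, -0.04], "rotation": [0, 0, 0]}
    - {"claw": 1, "linear": [0, 0, 0], "rotation": [0, 0, 0]}

```text
time: 7.95
position: [0.4826, 0.0104, 0.0594]
tool_rot: [0.055, 1.565, -0.049]
ft_force: [-0.2, -0.2, -0.2]
grip_width: 0.227
```

play_rows:
  targets:
    - {"claw": 0.55, "linear": [0, 0, 0], "rotation": [0, 0, 0]}
    - {"claw": 0.55, "linear": [0, 0, 0], "rotation": [0, 0, 0]}
    - {"claw": 0.55, "linear": [0, 0, 0], "rotation": [0, 0, 0]}
    - {"claw": 0.55, "linear": [0, 0, 0], "rotation": [0, 0, 0]}
    - {"claw": 0.55, "linear": [0, 0, 0], "rotation": [0, 0, 0]}
    - {"claw": 0.55, "linear": [-0.6, 0, 0], "rotation": [0, 0, 0]}
    - {"claw": 0, "linear": [-1, 0, 0], "rotation": [0, 0, 0]}
    - {"claw": 0, "linear": [-1, 0, 0], "rotation": [0, 0, 0]}
    - {"claw": 0, "linear": [-0.8, 0, 0], "rotation": [0, 0, 0]}
    - {"claw": 0, "linear": [0, 0, 0], "rotation": [0, 0, 0]}

```text
time: 8.78
position: [0.479, 0.0098, 0.1443]
tool_rot: [0.053, 1.572, -0.051]
ft_force: [0.5, 0.8, -0.3]
grip_width: 0.669
```

```bash
python3 -c "
from h import *
plan(614.5,300.9,100,-4.2)"
```

```text
t 8.78 pos [479.    9.8 144.3] yaw -3.8 grip 0.669 F [ 0.5  0.8 -0.3]
now-axes shift [ 1.77 11.97  4.64] goal-axes shift [ 1.77 12.01  4.55] turn [ 0.005 -0.001 -0.   ]
```

play_rows:
  targets:
    - {"claw": 0, "linear": [0, 0.7, 0.25], "rotation": [0, 0, 0]}
    - {"claw": 0, "linear": [0, 1, 0.38], "rotation": [0, 0, 0]}
    - {"claw": 0, "linear": [0, 1, 0.38], "rotation": [0, 0, 0]}
    - {"claw": 0, "linear": [0, 1, 0.38], "rotation": [0, 0, 0]}
    - {"claw": 0, "linear": [0, 1, 0.38], "rotation": [0, 0, 0]}
    - {"claw": 0, "linear": [0, 1, 0.38], "rotation": [0, 0, 0]}
    - {"claw": 0, "linear": [0.1, 1, 0.38], "rotation": [0, 0, 0]}
    - {"claw": 0, "linear": [0.1, 1, 0.38], "rotation": [0, 0, 0]}
    - {"claw": 0, "linear": [0.1, 1, 0.38], "rotation": [0, 0, 0]}
    - {"claw": 0, "linear": [0.1, 1, 0.38], "rotation": [0, 0, 0]}

```text
time: 9.62
position: [0.5884, 0.2564, 0.1248]
tool_rot: [0.06, 1.58, -0.057]
ft_force: [1.2, 0.1, -0.4]
grip_width: 0.998
```

play_rows:
  targets:
    - {"claw": 0, "linear": [0.1, 1, 0.38], "rotation": [0, 0, 0]}
    - {"claw": 0, "linear": [0.1, 0.6, 0.2], "rotation": [0, 0, 0]}
    - {"claw": 0, "linear": [0, 0, 0], "rotation": [0, 0, 0]}
    - {"claw": 0, "linear": [0, 0, 0], "rotation": [0, 0, 0]}

```text
time: 9.95
position: [0.6027, 0.3081, 0.1097]
tool_rot: [0.05, 1.589, -0.049]
ft_force: [-0.3, -0.6, 0.3]
grip_width: 0.999
```

```bash
python3 look.py w3 wood .015 614.5 300.9 5 -4.2
```

```text
wood [395. 326.] (array([702.1, 213.8]), 266.1, 38.1, -2.8)  EDGE
wood [295. 183.] (array([616.5, 328.3]), 125.1, 19.6, 85.9) 
t 10.0 pos [602.1 308.2 109.4] yaw -3.6 grip 1.002 F [-0.3  0.4 -0.6]
now-axes shift [ 4.17 -0.26  0.6 ] goal-axes shift [ 4.18 -0.26  0.52] turn [ 0.007 -0.013 -0.   ]
```

play_rows:
  targets:
    - {"claw": 0, "linear": [0.4, -0.26, 0.5], "rotation": [0.006, -0.01, 0]}
    - {"claw": 0, "linear": [0.9, 0, 0], "rotation": [0, 0, 0]}
    - {"claw": 0, "linear": [0.9, 0, 0], "rotation": [0, 0, 0]}
    - {"claw": 0, "linear": [0.6, 0, 0], "rotation": [0, 0, 0]}
    - {"claw": 0, "linear": [0.3, 0, 0], "rotation": [0, 0, 0]}
    - {"claw": 0, "linear": [0, 0, 0], "rotation": [0, 0, 0]}
    - {"claw": 0, "linear": [0, 0, 0], "rotation": [0, 0, 0]}

```text
time: 10.58
position: [0.6135, 0.2915, 0.03]
tool_rot: [0.063, 1.574, -0.066]
ft_force: [0.6, 0.2, 0.5]
grip_width: 1.001
```

```bash
python3 -c "
from h import *
plan(614.5,301.2,5,-4.2)"
```

```text
t 10.58 pos [613.5 291.5  30. ] yaw -4.7 grip 1.001 F [0.6 0.2 0.5]
now-axes shift [1.   0.39 0.01] goal-axes shift [1.   0.39 0.01] turn [-0.006 -0.002  0.001]
```

play_rows:
  targets:
    - {"claw": 0, "linear": [0.3, 0.3, 0], "rotation": [-0.005, -0.001, 0]}
    - {"claw": 0, "linear": [0.3, 0.05, 0], "rotation": [0, 0, 0]}
    - {"claw": 0, "linear": [0.25, 0, 0], "rotation": [0, 0, 0]}
    - {"claw": 0, "linear": [0, 0, 0], "rotation": [0, 0, 0]}
    - {"claw": 0, "linear": [0, 0, 0], "rotation": [0, 0, 0]}

```text
time: 11.0
position: [0.6164, 0.3017, 0.0107]
tool_rot: [0.059, 1.567, -0.057]
ft_force: [0.2, 0.6, -0.6]
grip_width: 1.003
```

```bash
python3 -c "
from h import *
plan(614.5,301.2,5,-4.2)"
```

```text
t 11.0 pos [616.4 301.7  10.7] yaw -4.2 grip 1.003 F [ 0.2  0.6 -0.6]
now-axes shift [ 0.23 -0.03 -0.08] goal-axes shift [ 0.23 -0.03 -0.08] turn [-0.     0.002 -0.001]
```

play_rows:
  targets:
    - {"claw": 0.5, "linear": [0.22, 0, -0.07], "rotation": [0, 0.001, 0]}
    - {"claw": 1, "linear": [0, 0, 0], "rotation": [0, 0, 0]}
    - {"claw": 1, "linear": [0, 0, 0], "rotation": [0, 0, 0]}
    - {"claw": 1, "linear": [0, 0, 0], "rotation": [0, 0, 0]}
    - {"claw": 1, "linear": [0, 0, 0], "rotation": [0, 0, 0]}
    - {"claw": 1, "linear": [0, 0, 0], "rotation": [0, 0, 0]}
    - {"claw": 1, "linear": [0, 0, 0], "rotation": [0, 0, 0]}
    - {"claw": 1, "linear": [0, 0, 0], "rotation": [0, 0, 0]}
    - {"claw": 1, "linear": [0, 0, 0], "rotation": [0, 0, 0]}
    - {"claw": 1, "linear": [0, 0, 0], "rotation": [0, 0, 0]}

```text
time: 11.83
position: [0.6154, 0.3023, 0.006]
tool_rot: [0.06, 1.567, -0.056]
ft_force: [0.0, -0.2, 0.2]
grip_width: 0.326
```

play_rows:
  targets:
    - {"claw": 1, "linear": [0, 0, 0], "rotation": [0, 0, 0]}
    - {"claw": 1, "linear": [0, 0, 0], "rotation": [0, 0, 0]}
    - {"claw": 1, "linear": [0, 0, 0], "rotation": [0, 0, 0]}
    - {"claw": 1, "linear": [0, 0, 0], "rotation": [0, 0, 0]}
    - {"claw": 1, "linear": [0, 0, 0], "rotation": [0, 0, 0]}
    - {"claw": 1, "linear": [0, 0, 0], "rotation": [0, 0, 0]}

```text
time: 12.33
position: [0.6154, 0.3023, 0.0061]
tool_rot: [0.06, 1.567, -0.056]
ft_force: [0.2, -0.8, 0.3]
grip_width: 0.226
```

```bash
python3 -c "
from h import *
plan(560.3,4.3,120,-3.8)"
```

```text
t 12.33 pos [615.4 302.3   6.1] yaw -4.2 grip 0.226 F [ 0.2 -0.8  0.3]
now-axes shift [ -4.59 -12.04  -1.3 ] goal-axes shift [ -4.56 -12.04  -1.41] turn [-0.005  0.002 -0.002]
```

play_rows:
  targets:
    - {"claw": 1, "linear": [-0.5, 0, 0], "rotation": [0, 0, 0]}
    - {"claw": 1, "linear": [-1, 0, 0], "rotation": [0, 0, 0]}
    - {"claw": 1, "linear": [-1, 0, 0], "rotation": [0, 0, 0]}
    - {"claw": 1, "linear": [-1, 0, 0], "rotation": [0, 0, 0]}
    - {"claw": 1, "linear": [-0.8, -0.4, 0], "rotation": [0, 0, 0]}
    - {"claw": 1, "linear": [-0.2, -0.8, -0.1], "rotation": [0, 0, 0]}
    - {"claw": 1, "linear": [0, -1, -0.12], "rotation": [0, 0, 0]}
    - {"claw": 1, "linear": [0, -1, -0.12], "rotation": [0, 0, 0]}
    - {"claw": 1, "linear": [0, -1, -0.12], "rotation": [0, 0, 0]}
    - {"claw": 1, "linear": [0, -1, -0.12], "rotation": [0, 0, 0]}

```text
time: 13.17
position: [0.5903, 0.1781, 0.1308]
tool_rot: [0.055, 1.564, -0.042]
ft_force: [-0.6, 0.4, -0.9]
grip_width: 0.223
```

play_rows:
  targets:
    - {"claw": 1, "linear": [0, -1, -0.12], "rotation": [0, 0, 0]}
    - {"claw": 1, "linear": [0, -1, -0.12], "rotation": [0, 0, 0]}
    - {"claw": 1, "linear": [0, -1, -0.12], "rotation": [0, 0, 0]}
    - {"claw": 1, "linear": [0, -1, -0.12], "rotation": [0, 0, 0]}
    - {"claw": 1, "linear": [0, -0.8, -0.1], "rotation": [0, 0, 0]}
    - {"claw": 1, "linear": [0, 0, 0], "rotation": [0, 0, 0]}
    - {"claw": 1, "linear": [0, 0, 0], "rotation": [0, 0, 0]}

```text
time: 13.75
position: [0.5669, 0.0453, 0.1374]
tool_rot: [0.065, 1.557, -0.049]
ft_force: [0.2, 1.1, 0.2]
grip_width: 0.228
```

```bash
python3 -c "
from h import *
plan(560.3,5.3,70,-3.8)"
```

```text
t 13.75 pos [566.9  45.3 137.4] yaw -4.2 grip 0.228 F [0.2 1.1 0.2]
now-axes shift [ 2.68 -1.64 -0.18] goal-axes shift [ 2.7  -1.61 -0.16] turn [-0.004  0.008 -0.007]
```

play_rows:
  targets:
    - {"claw": 1, "linear": [0.3, -0.8, -0.06], "rotation": [-0.003, 0.004, -0.004]}
    - {"claw": 1, "linear": [0.5, -0.7, -0.06], "rotation": [0, 0.004, -0.003]}
    - {"claw": 1, "linear": [0.6, 0, 0], "rotation": [0, 0, 0]}
    - {"claw": 1, "linear": [0.5, 0, 0], "rotation": [0, 0, 0]}
    - {"claw": 1, "linear": [0.3, 0, 0], "rotation": [0, 0, 0]}
    - {"claw": 1, "linear": [0, 0, 0], "rotation": [0, 0, 0]}
    - {"claw": 1, "linear": [0, 0, 0], "rotation": [0, 0, 0]}

```text
time: 14.33
position: [0.5649, 0.0152, 0.0837]
tool_rot: [0.05, 1.564, -0.043]
ft_force: [0.3, -0.5, -0.4]
grip_width: 0.223
```

```bash
python3 -c "
from h import *
plan(560.3,5.3,62,-3.8)"
```

```text
t 14.33 pos [564.9  15.2  83.7] yaw -3.4 grip 0.223 F [ 0.3 -0.5 -0.4]
now-axes shift [ 0.87 -0.41 -0.16] goal-axes shift [ 0.87 -0.41 -0.16] turn [ 0.004  0.004 -0.003]
```

play_rows:
  targets:
    - {"claw": 1, "linear": [0, -0.38, -0.16], "rotation": [0.003, 0.004, -0.003]}
    - {"claw": 1, "linear": [0.2, 0, 0], "rotation": [0, 0, 0]}
    - {"claw": 1, "linear": [0.2, 0, 0], "rotation": [0, 0, 0]}
    - {"claw": 1, "linear": [0.2, 0, 0], "rotation": [0, 0, 0]}
    - {"claw": 1, "linear": [0, 0, 0], "rotation": [0, 0, 0]}
    - {"claw": 1, "linear": [0, 0, 0], "rotation": [0, 0, 0]}

```text
time: 14.83
position: [0.5614, 0.0072, 0.0691]
tool_rot: [0.049, 1.568, -0.047]
ft_force: [0.3, -0.6, -0.6]
grip_width: 0.229
```

```bash
python3 -c "
from h import *
plan(560.3,5.3,61,-3.8)"
```

```text
t 14.83 pos [561.4   7.2  69.1] yaw -3.5 grip 0.229 F [ 0.3 -0.6 -0.6]
now-axes shift [ 0.32 -0.08 -0.04] goal-axes shift [ 0.32 -0.08 -0.04] turn [ 0.003  0.001 -0.001]
```

play_rows:
  targets:
    - {"claw": 1, "linear": [0.15, -0.08, -0.05], "rotation": [0.003, 0.001, 0]}
    - {"claw": 1, "linear": [0.15, 0, -0.02], "rotation": [0, 0, 0]}
    - {"claw": 1, "linear": [0, 0, 0], "rotation": [0, 0, 0]}
    - {"claw": 1, "linear": [0.08, 0, -0.02], "rotation": [0, 0, 0]}
    - {"claw": 1, "linear": [0, 0, 0], "rotation": [0, 0, 0]}

```text
time: 15.25
position: [0.5602, 0.0052, 0.0614]
tool_rot: [0.054, 1.568, -0.051]
ft_force: [0.5, 0.2, -0.9]
grip_width: 0.228
```

play_rows:
  targets:
    - {"claw": 1, "linear": [0.06, 0, -0.02], "rotation": [0, 0, 0]}
    - {"claw": 1, "linear": [0, 0, 0], "rotation": [0, 0, 0]}

```text
time: 15.42
position: [0.5608, 0.0052, 0.0609]
tool_rot: [0.055, 1.566, -0.05]
ft_force: [0.2, -0.1, -1.0]
grip_width: 0.225
```

play_rows:
  targets:
    - {"claw": 0.55, "linear": [0, 0, 0], "rotation": [0, 0, 0]}
    - {"claw": 0.55, "linear": [0, 0, 0], "rotation": [0, 0, 0]}
    - {"claw": 0.55, "linear": [0, 0, 0], "rotation": [0, 0, 0]}
    - {"claw": 0.55, "linear": [0, 0, 0], "rotation": [0, 0, 0]}
    - {"claw": 0.55, "linear": [0, 0, 0], "rotation": [0, 0, 0]}
    - {"claw": 0.55, "linear": [-0.6, 0, 0], "rotation": [0, 0, 0]}
    - {"claw": 0.55, "linear": [-1, 0, 0], "rotation": [0, 0, 0]}
    - {"claw": 0, "linear": [-1, 0, 0], "rotation": [0, 0, 0]}
    - {"claw": 0, "linear": [-0.8, 0, 0], "rotation": [0, 0, 0]}
    - {"claw": 0, "linear": [0, 0, 0], "rotation": [0, 0, 0]}

```text
time: 16.25
position: [0.5576, 0.0048, 0.1454]
tool_rot: [0.053, 1.573, -0.052]
ft_force: [1.1, 0.3, 0.0]
grip_width: 0.595
```

```bash
python3 -c "
from h import *
plan(605.3,-287.2,140,-6.6)"
```

```text
t 16.25 pos [557.6   4.8 145.4] yaw -3.8 grip 0.595 F [1.1 0.3 0. ]
now-axes shift [  0.21 -11.53   2.69] goal-axes shift [  0.22 -11.38   3.24] turn [ 0.031 -0.002 -0.   ]
```

play_rows:
  targets:
    - {"claw": 0, "linear": [0, -0.7, 0.15], "rotation": [0.003, 0, 0]}
    - {"claw": 0, "linear": [0, -1, 0.24], "rotation": [0.003, 0, 0]}
    - {"claw": 0, "linear": [0, -1, 0.24], "rotation": [0.003, 0, 0]}
    - {"claw": 0, "linear": [0, -1, 0.24], "rotation": [0.003, 0, 0]}
    - {"claw": 0, "linear": [0, -1, 0.24], "rotation": [0.003, 0, 0]}
    - {"claw": 0, "linear": [0, -1, 0.24], "rotation": [0.003, 0, 0]}
    - {"claw": 0, "linear": [0, -1, 0.24], "rotation": [0.003, 0, 0]}
    - {"claw": 0, "linear": [0, -1, 0.24], "rotation": [0.003, 0, 0]}
    - {"claw": 0, "linear": [0, -1, 0.24], "rotation": [0.003, 0, 0]}
    - {"claw": 0, "linear": [0, -1, 0.24], "rotation": [0.003, 0, 0]}

```text
time: 17.08
position: [0.5963, -0.2399, 0.1385]
tool_rot: [0.083, 1.576, -0.071]
ft_force: [0.6, 0.3, -0.5]
grip_width: 0.999
```

play_rows:
  targets:
    - {"claw": 0, "linear": [0, -1, 0.24], "rotation": [0, 0, 0]}
    - {"claw": 0, "linear": [0, -0.7, 0.24], "rotation": [0, 0, 0]}
    - {"claw": 0, "linear": [0, 0, 0], "rotation": [0, 0, 0]}
    - {"claw": 0, "linear": [0, 0, 0], "rotation": [0, 0, 0]}

```text
time: 17.42
position: [0.6007, -0.2931, 0.1337]
tool_rot: [0.087, 1.581, -0.082]
ft_force: [0.1, 0.5, -0.1]
grip_width: 1.0
```

```bash
python3 look.py w4 black .048 605.3 -287.2 60 -6.6
python3 - <<'E'
from h import *
t=get_image('top');cm=cam('top');cv2.imwrite('pics/top2.png',t)
for b in blobs(colours(t)['wood'],150):print(b.mean(0).round(),rect(cast(cm,b,.07)))
for b in blobs(colours(t)['green'],800):print('g',b.mean(0).round(),rect(cast(cm,b,.055)))
print('targets (480.5,9.7),(560.3,4.3) yaw 86.2')
w=cv2.imread('pics/w4.png');c=cv2.resize(t[110:250,255:500],None,fx=2.2,fy=2.2)
cv2.imwrite('pics/m1.png',np.vstack([cv2.resize(w[:260],(539,250)),c]))
E
```

```text
black [451. 412.] (array([ 733.8, -486.3]), 37.7, 15.0, -5.5)  EDGE
black [193. 396.] (array([ 510. , -447.1]), 357.7, 50.6, -5.4)  EDGE
black [289. 299.] (array([ 601.7, -362.3]), 51.3, 5.4, -5.8) 
black [378. 255.] (array([ 678.2, -329.1]), 29.6, 17.4, -5.8) 
black [175. 255.] (array([ 513.7, -312.2]), 29.6, 17.5, -5.8) 
black [449. 290.] (array([ 722. , -358.5]), 103.8, 73.3, -5.7) 
black [101. 295.] (array([ 465.5, -339.7]), 99.5, 89.6, -7.6) 
black [290. 236.] (array([ 608. , -310.4]), 51.5, 35.1, -6.4) 
black [309. 190.] (array([ 625.3, -275.2]), 34.2, 24.6, 84.0) 
black [273. 190.] (array([ 599.3, -271.9]), 34.3, 24.7, 83.1) 
black [310. 143.] (array([ 629.8, -238.5]), 33.9, 23.8, 83.9) 
black [273. 139.] (array([ 603.3, -235.3]), 34.6, 23.8, 83.1) 
t 17.47 pos [ 600.4 -293.2  133.6] yaw -6.1 grip 1.001 F [-0.5  0.  -0.2]
now-axes shift [2.94 0.25 0.2 ] goal-axes shift [2.94 0.26 0.17] turn [ 0.005 -0.008 -0.001]
[212. 266.] (array([320.6, 244.8]), 48.4, 46.5, 1.1)
[312. 198.] (array([482.2,   9.5]), 178.8, 19.5, 85.9)
[315. 166.] (array([560. ,   3.3]), 178.6, 20.1, 86.3)
g [311. 218.] (array([436.6,  12.3]), 159.5, 70.9, 86.1)
g [313. 182.] (array([522.5,   6.6]), 158.5, 54.9, 86.1)
g [315. 148.] (array([606.7,   1.2]), 158.7, 65.5, 86.4)
g [166.  26.] (array([912.2, 388.5]), 323.8, 142.4, -86.0)
targets (480.5,9.7),(560.3,4.3) yaw 86.2
```

View pics/m1.png

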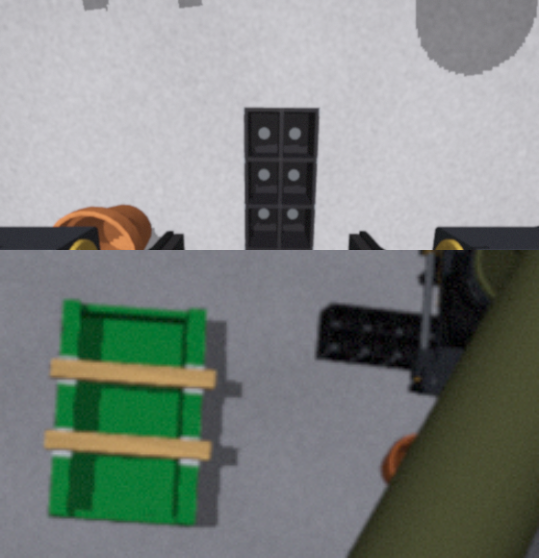

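The lower crop shows both slats square on their marks. The top view puts them within 2 mm of target, at (482,9.5) and (560,3.3). The upper crop shows the tray between the fingers, with its far top corners at raw px (254,112) and (331,112). The small pot sits left of the fingers.

```bash
python3 - <<'E'
from h import *
s=get_state();cm=cam('wrist',s)
p=cast(cm,[[254.5,112],[331.5,112],[256.6,257],[325,257]],.048)*1000;print(p.round(1))
d=(p[0]-p[2]+p[1]-p[3])/2;a=np.degrees(np.arctan2(d[1],d[0]));u=d/np.hypot(*d)
print('yaw',a,'centre',((p[0]+p[1])/2-75*u).round(1),'w',np.hypot(*(p[1]-p[0])))
E
```

```text
[[ 591.9 -213.6]
 [ 646.2 -219.3]
 [ 580.4 -322.6]
 [ 633.9 -328. ]]
yaw 83.74852036436141 centre [ 610.9 -291. ] w 54.5709267205789
```

play_rows:
  targets:
    - {"claw": 0, "linear": [0, 0.05, 0.36], "rotation": [0.004, -0.008, 0]}
    - {"claw": 0, "linear": [0.5, 0, 0], "rotation": [0, 0, 0]}
    - {"claw": 0, "linear": [0.7, 0, 0], "rotation": [0, 0, 0]}
    - {"claw": 0, "linear": [0.6, 0, 0], "rotation": [0, 0, 0]}
    - {"claw": 0, "linear": [0.3, 0, 0], "rotation": [0, 0, 0]}
    - {"claw": 0, "linear": [0, 0, 0], "rotation": [0, 0, 0]}
    - {"claw": 0, "linear": [0, 0, 0], "rotation": [0, 0, 0]}

```text
time: 18.1
position: [0.6144, -0.2802, 0.0767]
tool_rot: [0.086, 1.565, -0.072]
ft_force: [-0.2, -0.8, 0.3]
grip_width: 0.998
```

```bash
python3 -c "
from h import *
plan(610,-291,12,-6.4)"
```

```text
t 18.1 pos [ 614.4 -280.2   76.7] yaw -5.8 grip 0.998 F [-0.2 -0.8  0.3]
now-axes shift [ 2.58 -0.47 -0.14] goal-axes shift [ 2.59 -0.45 -0.13] turn [ 0.007  0.002 -0.006]
```

play_rows:
  targets:
    - {"claw": 0, "linear": [0, -0.42, -0.13], "rotation": [0.006, 0.002, -0.005]}
    - {"claw": 0, "linear": [0.4, 0, 0], "rotation": [0, 0, 0]}
    - {"claw": 0, "linear": [0.7, 0, 0], "rotation": [0, 0, 0]}
    - {"claw": 0, "linear": [0.6, 0, 0], "rotation": [0, 0, 0]}
    - {"claw": 0, "linear": [0.3, 0, 0], "rotation": [0, 0, 0]}
    - {"claw": 0, "linear": [0, 0, 0], "rotation": [0, 0, 0]}
    - {"claw": 0, "linear": [0, 0, 0], "rotation": [0, 0, 0]}

```text
time: 18.68
position: [0.612, -0.2936, 0.0274]
tool_rot: [0.086, 1.562, -0.089]
ft_force: [0.7, -0.2, 0.1]
grip_width: 1.002
```

```bash
python3 -c "
from h import *
plan(610,-291,12,-6.4)"
```

```text
t 18.68 pos [ 612.  -293.6   27.4] yaw -6.4 grip 1.002 F [ 0.7 -0.2  0.1]
now-axes shift [ 0.61  0.09 -0.1 ] goal-axes shift [ 0.61  0.09 -0.09] turn [0.    0.005 0.001]
```

play_rows:
  newtons: 15
  targets:
    - {"claw": 0, "linear": [0.3, 0.09, -0.08], "rotation": [0, 0.004, 0.001]}
    - {"claw": 0, "linear": [0.25, 0, 0], "rotation": [0, 0, 0]}
    - {"claw": 0, "linear": [0, 0, 0], "rotation": [0, 0, 0]}
    - {"claw": 1, "linear": [0, 0, 0], "rotation": [0, 0, 0]}
    - {"claw": 1, "linear": [0, 0, 0], "rotation": [0, 0, 0]}
    - {"claw": 1, "linear": [0, 0, 0], "rotation": [0, 0, 0]}
    - {"claw": 1, "linear": [0, 0, 0], "rotation": [0, 0, 0]}
    - {"claw": 1, "linear": [0, 0, 0], "rotation": [0, 0, 0]}
    - {"claw": 1, "linear": [0, 0, 0], "rotation": [0, 0, 0]}
    - {"claw": 1, "linear": [0, 0, 0], "rotation": [0, 0, 0]}

```text
time: 19.52
position: [0.6121, -0.2921, 0.0157]
tool_rot: [0.086, 1.564, -0.089]
ft_force: [0.8, -0.6, -1.5]
grip_width: 0.642
```

play_rows:
  targets:
    - {"claw": 1, "linear": [0, 0, 0], "rotation": [0, 0, 0]}
    - {"claw": 1, "linear": [0, 0, 0], "rotation": [0, 0, 0]}

```text
time: 19.68
position: [0.6121, -0.292, 0.0157]
tool_rot: [0.086, 1.564, -0.089]
ft_force: [-0.3, -0.0, -0.7]
grip_width: 0.642
```

```bash
python3 -c "
from h import *
plan(610,-291,170,86.2)"
```

```text
t 19.68 pos [ 612.1 -292.    15.7] yaw -6.4 grip 0.642 F [-0.3 -0.  -0.7]
now-axes shift [-6.17  0.02 -0.06] goal-axes shift [-6.17  0.09  0.03] turn [-1.029  0.002  0.003]
```

play_rows:
  targets:
    - {"claw": 1, "linear": [-0.4, 0, 0], "rotation": [0, 0, 0]}
    - {"claw": 1, "linear": [-0.8, 0, 0], "rotation": [0, 0, 0]}
    - {"claw": 1, "linear": [-1, 0, 0], "rotation": [0, 0, 0]}
    - {"claw": 1, "linear": [-1, 0, 0], "rotation": [0, 0, 0]}
    - {"claw": 1, "linear": [-1, 0, 0], "rotation": [-0.03, 0, 0]}
    - {"claw": 1, "linear": [-1, 0, 0], "rotation": [-0.06, 0, 0]}
    - {"claw": 1, "linear": [-0.5, 0, 0], "rotation": [-0.07, 0, 0]}
    - {"claw": 1, "linear": [0, 0, 0], "rotation": [-0.07, 0, 0]}
    - {"claw": 1, "linear": [0, 0, 0], "rotation": [-0.07, 0, 0]}
    - {"claw": 1, "linear": [0, 0, 0], "rotation": [-0.07, 0, 0]}

```text
time: 20.52
position: [0.6087, -0.2912, 0.1681]
tool_rot: [-0.387, 1.536, 0.385]
ft_force: [0.5, -0.0, -2.2]
grip_width: 0.643
```

play_rows:
  targets:
    - {"claw": 1, "linear": [0, 0, 0], "rotation": [-0.07, 0, 0]}
    - {"claw": 1, "linear": [0, 0, 0], "rotation": [-0.07, 0, 0]}
    - {"claw": 1, "linear": [0, 0, 0], "rotation": [-0.07, 0, 0]}
    - {"claw": 1, "linear": [0, 0, 0], "rotation": [-0.07, 0, 0]}
    - {"claw": 1, "linear": [0, 0, 0], "rotation": [-0.07, 0, 0]}
    - {"claw": 1, "linear": [0, 0, 0], "rotation": [-0.07, 0, 0]}
    - {"claw": 1, "linear": [0, 0, 0], "rotation": [-0.07, 0, 0]}
    - {"claw": 1, "linear": [0, 0, 0], "rotation": [-0.07, 0, 0]}
    - {"claw": 1, "linear": [0, 0, 0], "rotation": [0, 0, 0]}

```text
time: 21.27
position: [0.6058, -0.2926, 0.1733]
tool_rot: [-1.096, 1.28, 1.094]
ft_force: [0.8, -0.3, -1.6]
grip_width: 0.641
```

```bash
python3 -c "
from h import *
plan(520.4,7,150,86.2);print(get_state()['joint_positions'].round(2))"
```

```text
t 21.27 pos [ 605.8 -292.6  173.3] yaw 81.2 grip 0.641 F [ 0.8 -0.3 -1.6]
now-axes shift [ 0.91  5.22 11.32] goal-axes shift [ 0.93  4.2  11.73] turn [-0.056 -0.001  0.   ]
[ 0.11  0.41  0.39  1.47 -0.16  1.3   1.94]
```

play_rows:
  targets:
    - {"claw": 1, "linear": [0, 0, 0], "rotation": [-0.05, 0, 0]}
    - {"claw": 1, "linear": [0.05, 0.25, 0.7], "rotation": [0, 0, 0]}
    - {"claw": 1, "linear": [0.05, 0.36, 0.98], "rotation": [0, 0, 0]}
    - {"claw": 1, "linear": [0.05, 0.36, 0.98], "rotation": [0, 0, 0]}
    - {"claw": 1, "linear": [0.05, 0.36, 0.98], "rotation": [0, 0, 0]}
    - {"claw": 1, "linear": [0.05, 0.36, 0.98], "rotation": [0, 0, 0]}
    - {"claw": 1, "linear": [0.05, 0.36, 0.98], "rotation": [0, 0, 0]}
    - {"claw": 1, "linear": [0.05, 0.36, 0.98], "rotation": [0, 0, 0]}
    - {"claw": 1, "linear": [0.05, 0.36, 0.98], "rotation": [0, 0, 0]}
    - {"claw": 1, "linear": [0.05, 0.36, 0.98], "rotation": [0, 0, 0]}

```text
time: 22.1
position: [0.5424, -0.0761, 0.1628]
tool_rot: [-1.123, 1.273, 1.111]
ft_force: [1.1, -0.4, -2.0]
grip_width: 0.643
```

play_rows:
  targets:
    - {"claw": 1, "linear": [0, 0.36, 0.98], "rotation": [0, 0, 0]}
    - {"claw": 1, "linear": [0, 0.3, 0.8], "rotation": [0, 0, 0]}
    - {"claw": 1, "linear": [0, 0, 0], "rotation": [0, 0, 0]}
    - {"claw": 1, "linear": [0, 0, 0], "rotation": [0, 0, 0]}

```text
time: 22.43
position: [0.5287, -0.0206, 0.1635]
tool_rot: [-1.116, 1.273, 1.11]
ft_force: [0.3, -1.3, -1.2]
grip_width: 0.644
```

```bash
python3 -c "
from h import *
plan(520.4,7,120,86.2)"
```

```text
t 22.43 pos [528.7 -20.6 163.5] yaw 82.5 grip 0.644 F [ 0.3 -1.3 -1.2]
now-axes shift [1.73 0.47 1.06] goal-axes shift [1.74 0.4  1.08] turn [-0.041 -0.004 -0.   ]
```

play_rows:
  targets:
    - {"claw": 1, "linear": [0, 0.2, 0.5], "rotation": [-0.02, -0.002, 0]}
    - {"claw": 1, "linear": [0.3, 0.2, 0.5], "rotation": [-0.016, -0.002, 0]}
    - {"claw": 1, "linear": [0.5, 0, 0], "rotation": [0, 0, 0]}
    - {"claw": 1, "linear": [0.5, 0, 0], "rotation": [0, 0, 0]}
    - {"claw": 1, "linear": [0.3, 0, 0], "rotation": [0, 0, 0]}
    - {"claw": 1, "linear": [0, 0, 0], "rotation": [0, 0, 0]}
    - {"claw": 1, "linear": [0, 0, 0], "rotation": [0, 0, 0]}

```text
time: 23.02
position: [0.5208, 0.0069, 0.1212]
tool_rot: [-1.152, 1.242, 1.154]
ft_force: [-0.2, 0.2, -1.3]
grip_width: 0.64
```

```bash
python3 - <<'E'
from h import *
im=get_image('wrist');cv2.imwrite('pics/w5.png',im)
plan(520.4,7,95,86.2)
E
```

```text
t 23.07 pos [520.7   6.8 121.3] yaw 85.6 grip 0.644 F [ 0.4 -1.5 -1.8]
now-axes shift [1.05 0.01 0.01] goal-axes shift [1.05 0.01 0.01] turn [-0.006  0.001  0.   ]
```

View pics/w5.png

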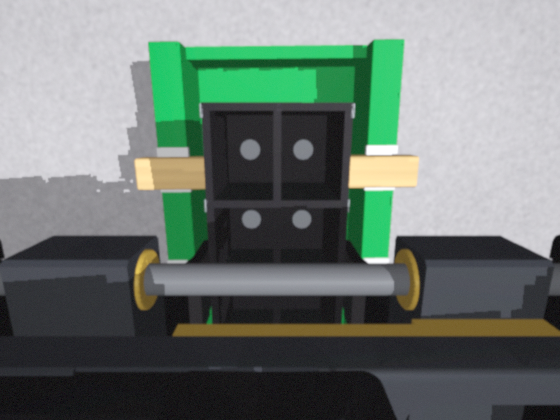

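The tray is held parallel to the trough between the rims, with its robot-side end edge at px (203..354,105). The near slat at row 172 is undisturbed.

```bash
python3 - <<'E'
from h import *
s=get_state();cm=cam('wrist',s);p=cast(cm,[[203,105],[354,105]],s['position'][2]+.0323)*1000
print(p.round(1),np.hypot(*(p[1]-p[0])),'end from TCP along tool y', (R.from_rotvec(s['tool_rot']).as_matrix()[:2,1]@(p.mean(0)-s['position'][:2]*1000)).round(1))
E
```

```text
[[444.2 -14.7]
 [448.4  41.1]] 55.94610442644219 end from TCP along tool y 74.7
```

play_rows:
  targets:
    - {"claw": 1, "linear": [0.4, 0, 0], "rotation": [-0.005, 0.001, 0]}
    - {"claw": 1, "linear": [0.4, 0, 0], "rotation": [0, 0, 0]}
    - {"claw": 1, "linear": [0.2, 0, 0], "rotation": [0, 0, 0]}
    - {"claw": 1, "linear": [0, 0, 0], "rotation": [0, 0, 0]}
    - {"claw": 1, "linear": [0, 0, 0], "rotation": [0, 0, 0]}

```text
time: 23.48
position: [0.5218, 0.0062, 0.0948]
tool_rot: [-1.159, 1.239, 1.157]
ft_force: [0.3, 0.1, -1.2]
grip_width: 0.645
```

```bash
python3 -c "
from h import *
plan(520.4,7,86,86.2)"
```

```text
t 23.48 pos [521.8   6.2  94.8] yaw 86.1 grip 0.645 F [ 0.3  0.1 -1.2]
now-axes shift [0.35 0.06 0.03] goal-axes shift [0.35 0.06 0.03] turn [-0.001  0.     0.002]
```

play_rows:
  targets:
    - {"claw": 1, "linear": [0.15, 0.05, 0.02], "rotation": [0, 0, 0.001]}
    - {"claw": 1, "linear": [0.12, 0, 0], "rotation": [0, 0, 0]}
    - {"claw": 1, "linear": [0, 0, 0], "rotation": [0, 0, 0]}
    - {"claw": 1, "linear": [0.08, 0.02, 0], "rotation": [0, 0, 0]}
    - {"claw": 1, "linear": [0, 0, 0], "rotation": [0, 0, 0]}

```text
time: 23.9
position: [0.5208, 0.0068, 0.086]
tool_rot: [-1.159, 1.239, 1.157]
ft_force: [-0.3, 0.7, -2.7]
grip_width: 0.641
```

play_rows:
  targets:
    - {"claw": 1, "linear": [0.06, 0.03, 0], "rotation": [0, 0, 0]}
    - {"claw": 1, "linear": [0, 0, 0], "rotation": [0, 0, 0]}

```text
time: 24.07
position: [0.5212, 0.0068, 0.0859]
tool_rot: [-1.16, 1.237, 1.155]
ft_force: [0.5, -0.1, -1.8]
grip_width: 0.642
```

```bash
python3 -c "
from h import *
plan(520.4,7,85.7,86.2)"
```

```text
t 24.07 pos [521.2   6.8  85.9] yaw 86.0 grip 0.642 F [ 0.5 -0.1 -1.8]
now-axes shift [0.01 0.03 0.01] goal-axes shift [0.01 0.03 0.01] turn [-0.002  0.001  0.003]
```

play_rows:
  targets:
    - {"claw": 1, "linear": [0.05, 0.02, 0], "rotation": [0, 0, 0]}
    - {"claw": 1, "linear": [0, 0, 0], "rotation": [0, 0, 0]}

```text
time: 24.23
position: [0.5214, 0.0068, 0.0856]
tool_rot: [-1.16, 1.235, 1.154]
ft_force: [-0.7, -0.6, -2.0]
grip_width: 0.645
```

play_rows:
  targets:
    - {"claw": 0, "linear": [0, 0, 0], "rotation": [0, 0, 0]}
    - {"claw": 0, "linear": [0, 0, 0], "rotation": [0, 0, 0]}
    - {"claw": 0, "linear": [0, 0, 0], "rotation": [0, 0, 0]}
    - {"claw": 0, "linear": [0, 0, 0], "rotation": [0, 0, 0]}
    - {"claw": 0, "linear": [0, 0, 0], "rotation": [0, 0, 0]}
    - {"claw": 0, "linear": [0, 0, 0], "rotation": [0, 0, 0]}
    - {"claw": 0, "linear": [0, 0, 0], "rotation": [0, 0, 0]}

```text
time: 24.82
position: [0.5217, 0.0071, 0.0856]
tool_rot: [-1.161, 1.234, 1.154]
ft_force: [1.4, 0.7, 0.5]
grip_width: 0.988
```

play_rows:
  targets:
    - {"claw": 0, "linear": [-0.4, 0, 0], "rotation": [0, 0, 0]}
    - {"claw": 0, "linear": [-0.8, 0, 0], "rotation": [0, 0, 0]}
    - {"claw": 0, "linear": [-1, 0, 0], "rotation": [0, 0, 0]}
    - {"claw": 0, "linear": [-1, 0, 0], "rotation": [0, 0, 0]}
    - {"claw": 0, "linear": [-1, 0, 0], "rotation": [0, 0, 0]}
    - {"claw": 0, "linear": [-1, 0, 0], "rotation": [0, 0, 0]}
    - {"claw": 0, "linear": [-0.5, 0, 0], "rotation": [0, 0, 0]}
    - {"claw": 0, "linear": [0, 0, 0], "rotation": [0, 0, 0]}

```text
time: 25.48
position: [0.5191, 0.0065, 0.238]
tool_rot: [-1.16, 1.236, 1.154]
ft_force: [0.6, -0.3, -0.4]
grip_width: 0.997
```

```bash
python3 -c "
from h import *
plan(480,-200,230,86.2)"
```

```text
t 25.48 pos [519.1   6.5 238. ] yaw 86.0 grip 0.997 F [ 0.6 -0.3 -0.4]
now-axes shift [ 0.3   0.99 -8.35] goal-axes shift [ 0.32  1.01 -8.34] turn [-0.002  0.001  0.004]
```

Moving aside at height to clear the views, then the final check.

play_rows:
  targets:
    - {"claw": 0, "linear": [0, 0, -0.7], "rotation": [0, 0, 0]}
    - {"claw": 0, "linear": [0, 0, -1], "rotation": [0, 0, 0]}
    - {"claw": 0, "linear": [0, 0, -1], "rotation": [0, 0, 0]}
    - {"claw": 0, "linear": [0, 0, -1], "rotation": [0, 0, 0]}
    - {"claw": 0, "linear": [0, 0, -1], "rotation": [0, 0, 0]}
    - {"claw": 0, "linear": [0, 0, -1], "rotation": [0, 0, 0]}
    - {"claw": 0, "linear": [0, 0, -1], "rotation": [0, 0, 0]}
    - {"claw": 0, "linear": [0, 0, -1], "rotation": [0, 0, 0]}
    - {"claw": 0, "linear": [0, 0, 0], "rotation": [0, 0, 0]}
    - {"claw": 0, "linear": [0, 0, 0], "rotation": [0, 0, 0]}

```text
time: 26.32
position: [0.5034, -0.1917, 0.2351]
tool_rot: [-1.161, 1.234, 1.16]
ft_force: [0.4, 0.3, 0.2]
grip_width: 1.0
```

```bash
python3 - <<'E'
from h import *
plan(480,-200,230,86.2)
t=get_image('top');sc=get_image('scene');cm=cam('top')
for b in blobs(colours(t)['black'],400):
    r=rect(cast(cm,b,.118))
    if abs(r[0][1])<100:print('black',b.mean(0).round(),r)
o=cv2.imread('pics/top0.png');d=cv2.absdiff(o,t).max(2)>60
cv2.imwrite('pics/fin.png',np.hstack([cv2.resize(t[110:260,255:375],(400,500),interpolation=2),cv2.resize(sc[185:300,205:325],(400,500),interpolation=2)]))
cv2.imwrite('pics/top3.png',t)
E
```

```text
t 26.32 pos [ 503.4 -191.7  235.1] yaw 86.3 grip 1.0 F [0.4 0.3 0.2]
now-axes shift [ 0.2   0.91 -0.39] goal-axes shift [ 0.2   0.91 -0.4 ] turn [0.001 0.002 0.003]
black [321. 395.] (array([51.4,  1. ]), 183.3, 113.8, 89.7)
black [315. 181.] (array([518.6,   7.6]), 151.9, 58.2, -4.1)
```

View pics/fin.png

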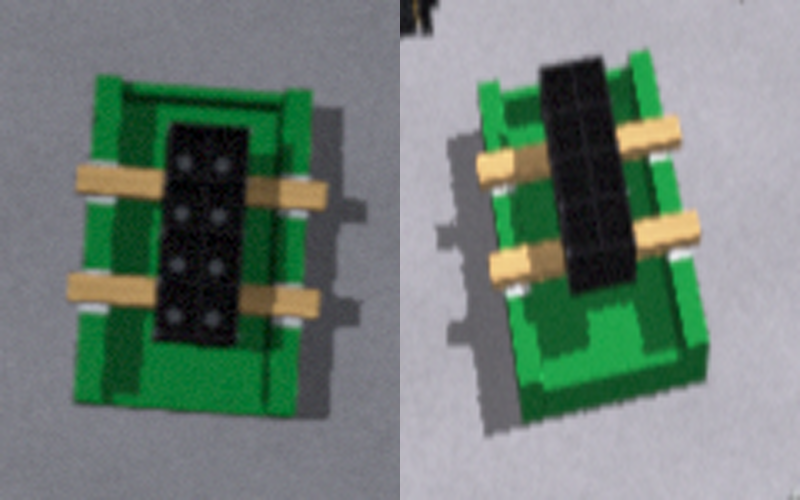

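View pics/top3.png

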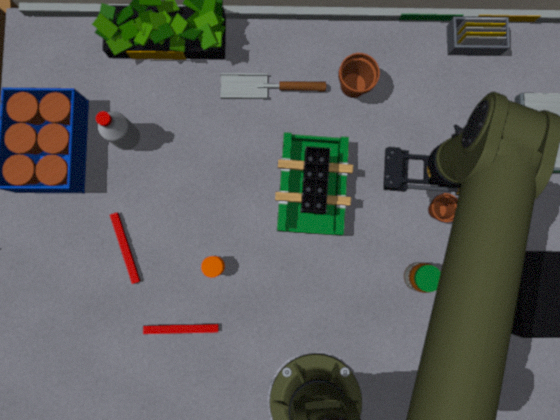

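The tray at (315,181) is centred and level on both slats, which sit on their marks. The bystanders are at their original pixels (spool (212,266), sprayer (110,125), pots (445,208) and (359,75)), and the hand is clear.

```bash
python3 -c "
from bench import *
print(close_job())"
```

```text
the job is handed in; nothing more can be done
None
```

The job is done and handed in at about 26 s of the 67 s allowed. Both slats lie square across the trough rims on their marks, and the black tray stands on both slats, lengthwise over the middle.

- **Slats:** the top view, taken before the tray was set down, put them within about 2 mm and 0.3° of their targets. They look unmoved in the final picture.
- **Tray:** its centre measured (518.6, 7.6) mm against a target of (520.4, 7.0), at −4.1° against −3.8°. It looks level in the last pictures, but I did not measure its tilt.
- **Other things:** the bystanders show at their original places in the last top view, though the arm partly covers the small pot there. The hand is open and well clear.
- **Disagreements:** before the pick, the first top-view tray centre was about 6 mm off the wrist view, because that mask included the tray's sides. I used the wrist value, and the measured grip agreed with it.
- **Contact:** when setting things down I judged contact by the height no longer dropping, because the force readings were mostly noise.

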